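# Hold the guide rod in line through both bushings of a drill-guide stand

### The job

Lift the lid off the metal canister by its knob and stand it, right way up, in the middle of the round cork mat. Then take the wooden-handled steel guide rod out of the canister and thread it from above through the stand's upper bushing and then the lower one, until its tip shows in the gap between the lower bushing and the bench. Finish while still gripping the rod, still and upright there, its tip clear of the bench and its handle clear of the bushing, so that I can lock the bushings in line, and leave everything else on the bench where it is.

Things in the scene. Friction and masses are not known exactly. Their poses are not given: they have to be found in the camera images.
- canister: Round upright aluminium canister, fixed, 100 mm in diameter. Origin: centre of its underside; z up. The lid stands on its shoulder, 137 mm above the bench; a neck 89 mm in diameter rises to 145 mm. The rod stands upright in a central hole, 16 mm wide, of a wooden block inside, tip 5 mm above the bench, and is pulled straight up.
- lid_knob (a point): Centre of the dark round wooden knob (28 mm in diameter, 22 mm high) on the loose lid; z is the lid's up axis. The lid is a deep aluminium cap 100 mm in diameter, open below. The knob's centre is 23 mm above its flat top and 93 mm above its lower rim; mass about 160 g. The rod's handle stands inside it: lift it straight up 70 mm or more before moving sideways.
- lid_base (a point): Centre of the lid's lower rim, 93 mm below the knob's centre; z is the lid's upward axis.
- rod_handle (a point): Centre of the guide rod's round wooden handle, 26 mm in diameter, 40 mm long; z runs from tip to handle. Under it a steel shaft, 14 mm in diameter, 150 mm long: the tip is 170 mm below the handle's centre. At the start the rod stands in the canister under the lid, handle centre 175 mm above the bench and 30 mm above the canister's neck. Mass about 220 g.
- rod_tip (a point): Lower end of the guide rod's shaft, on its axis; the last 8 mm taper from 14 mm to 7 mm. z as for the handle.
- stand: Drill-guide stand, fixed: two level arms one above the other, each ending in a square steel bushing block (44 x 44 x 18 mm) with an upright bore, both bores in line. Origin: on the bench straight below the bores; z up. The wooden post and foot lie on its -x side (68 to 160 mm from the bores, 124 mm tall, 56 mm wide). Under the bores is only the bench.
- bush_upper (a point): Centre of the bore at the top of the upper bushing, 123 mm above the bench. The bore is 17 mm wide with a 2 mm chamfer and 18 mm long.
- bush_lower (a point): Centre of the bore at the top of the lower bushing, 58 mm above the bench, straight below the upper one. The bore is the same, 18 mm long; the underside of the lower bushing is 40 mm above the bench.
- mat: Round cork mat, 160 mm in diameter and 4 mm thick, fixed flat on the bench; origin at the centre of its underside. The lid goes here.
- driver: Bystander: wooden-handled screwdriver, 190 mm long, lying on the bench along its x axis. Leave alone.
- brush: Bystander: bench brush, 180 mm long, lying on the bench along its x axis. Leave alone.
- board: Bystander: pale wooden board 110 x 260 x 30 mm with a hole at one end, lying at the back of the bench. Leave alone.
- square: Bystander: combination square, 300 mm steel rule with a grey head, lying at the back. Leave alone.
- glue: Bystander: white glue bottle 60 mm in diameter, 170 mm tall, standing at the back. Leave alone.
- screws: Bystander: glass jar with a steel cap, 70 mm in diameter and 70 mm tall, at the back left. Leave alone.
There are look-alikes about, which are no part of the job. What is shaped like the part that bears lid_knob but green or orange is not meant.

How it is judged:
By the outcome, as a careful person would: the job done as asked, in the order asked, and still so for the second after the job is handed in, while the arm keeps its last pose, push and grip.
It also fails if it takes over 72 s, if anything falls off the work surface, if the arm or the gripper's body presses on something with over 40 N, if the wrist force passes 120 N, or if a joint passes its speed limit or range.

### The arm

A 6-joint arm with a two-finger parallel gripper is mounted at the origin on the work surface. World frame = base frame: x ahead of the robot, y to its left, z up, the work surface at z = 0. Lengths are in m, angles in rad, forces in N, time in s.
With the tool pointing down it reaches from about 0.3 to 1 m from the base axis. Payload 5.1 kg.
Tool frame: the origin (TCP) lies midway between the tips of the shut fingers; the grasp point (between the pads) lies 19 mm behind it; z points along the fingers, x is the direction in which the jaws open and shut, and the axes are right-handed (so a half turn about z gives the same grasp; the last joint's range is limited). The gripper opens to 95 mm and grips with 3 to 60 N. Pads are 20 mm wide; open, the fingers measure 119 mm over their backs; the gripper's body (75 mm by 180 mm) begins 59 mm behind the grasp point.
Start: joints at [1.261, 0.124, 1.65, -0, 1.367, -0.083], TCP at [0.146, 0.633, 0.215] pointing down, gripper open.
Joint ranges: [-2.61, 2.61], [-1.02, 2.33], [0.03, 2.71], [-1.35, 4.49], [0.32, 2.68], [-2.91, 2.91]. Speed limits (rad/s): [2.57, 2.57, 3.14, 3.14, 3.14, 3.14].

### API

Orientations are given as a unit quaternion [x, y, z, w].
In Python, from workcell import get_state, grab_frame, close_job gives the robot as it stands.
- The arm moves only by the tool move_arm, never from a script. Its argument "deltas" is a list of rows, each an object of numbers: "dx", "dy", "dz": the shift along the tool's x, y, z in m; "rx", "ry", "rz": the turn, a rotation vector about the tool's x, y, z in rad; "claw": the opening, from -1 (shut) to 1 (fully open). A call has 1 to 20 rows; each row is the pose to reach, as a shift and turn from the pose measured when the call began, along the tool's axes at that moment; what a row does not reach only later rows make up. A row lasts 1/8 s, in which the tool goes at most 62.5 mm and 10.7 degrees, less where a joint would pass 70% of its speed; a pose out of reach is approached as far as the arm can. A call with a gripper value outside its range is refused whole. The fingers move at their own pace and stop on an object; the grip force is fixed at half the most. Time passes only in rows, so rows that repeat a pose let the fingers close. It gives the time, the measured TCP pose, the force and the opening at its end, in the units of the state.
- get_state(): the state, without advancing time (a new reading comes with each control period).
- grab_frame(name): name is "side" or "top" or "wrist"; returns a dict with "img" (420x560x3 uint8, red, green, blue), "mtx" (3x3 intrinsics, pixels), "pose" (4x4, takes a point from camera to world coordinates); the wrist camera has in their place "tool_from_camera" (4x4, takes a point from camera to tool coordinates, whose origin is the TCP and whose axes are the tool frame's). Camera axes: x right, y down, z forward; pixel columns grow to the right and rows downward; lengths in m; the calibration is good to about 2 mm. A picture is of the moment at which its call begins: read the wrist's pose just before it. There is no depth.
- close_job(): hands the job in, once; it reports no verdict.
The state is a dict: "clock": time; "joints": joint angles; "joint_velocities": joint speeds; "joint_torque": joint torques, N m; "eef_pos": TCP position; "eef_rot": TCP orientation; "wrist_force": force on the tool from outside, world axes, zero at the start; "torque": the same for the moment, N m; "opening": opening from 0.0 (shut) to 1.0 (fully open).
Only numpy, scipy, OpenCV 4.12 (cv2) and the standard library are available. Lean on these libraries where they do the work, as an engineer would, in place of code of your own. Each camera call takes 0.05 s, during which the arm holds its last target. There are 200 camera calls.

## Working session

There is one attempt and no reset: what is moved stays moved. The work goes in short steps, Python scripts to look and compute and a tool call to move; the robot and the scene stay as the last step left them, time stands still between calls to the robot, and variables do not carry over. Pictures are saved under pics/ and viewed, about 8 in all and at most 12, crops included, and the job is handed in when it is done.

Besides the shell and the picture viewer there is one more tool, called after "Request:" by a JSON object that holds its "fn" and its "kwargs", one argument or row to a line. move_arm: Moves the arm, as the interface text tells. Its arguments: {"type":"object","properties":{"deltas":{"type":"array","items":{"type":"object","properties":{"dx":{"type":"number"},"dy":{"type":"number"},"dz":{"type":"number"},"rx":{"type":"number"},"ry":{"type":"number"},"rz":{"type":"number"},"claw":{"type":"number"}}}}},"required":["deltas"]}

```bash
mkdir -p pics
python3 - <<'E'
from workcell import *
import cv2,numpy as np
s=get_state();print({k:np.round(v,3) for k,v in s.items()})
for n in("top","side"):
    f=grab_frame(n);cv2.imwrite(f"pics/{n}0.png",f["img"][:,:,::-1]);print(n,f["mtx"].round(1).tolist(),f["pose"].round(3).tolist())
f=grab_frame("wrist");print(f["tool_from_camera"].round(4).tolist())
E
```

```text
{'clock': np.float64(0.0), 'joints': array([ 1.261,  0.124,  1.652,  0.   ,  1.367, -0.083]), 'joint_velocities': array([-0.001, -0.   , -0.002, -0.   ,  0.001,  0.   ]), 'joint_torque': array([ 2.0000e-03, -4.1761e+01, -3.5994e+01,  7.8000e-02,  4.9000e-02,
       -0.0000e+00]), 'eef_pos': array([0.146, 0.633, 0.213]), 'eef_rot': array([ 0.783,  0.623, -0.001,  0.001]), 'wrist_force': array([-0.379,  0.077, -0.02 ]), 'torque': array([0.   , 0.026, 0.009]), 'opening': np.float64(1.0)}
top [[390.0, 0.0, 281.1], [0.0, 390.0, 216.8], [0.0, 0.0, 1.0]] [[-0.037, -0.978, 0.205, 0.351], [-0.999, 0.035, -0.012, -0.017], [0.004, -0.205, -0.979, 1.213], [0.0, 0.0, 0.0, 1.0]]
side [[479.6, 0.0, 282.2], [0.0, 479.6, 208.9], [0.0, 0.0, 1.0]] [[-0.941, -0.257, 0.219, 0.305], [-0.337, 0.71, -0.618, 0.77], [0.003, -0.656, -0.755, 1.091], [0.0, 0.0, 0.0, 1.0]]
[[1.0, 0.0011, -0.0002, 0.0004], [-0.001, 0.9597, 0.2811, -0.0803], [0.0005, -0.2811, 0.9597, -0.1693], [0.0, 0.0, 0.0, 1.0]]
```

View pics/top0.png

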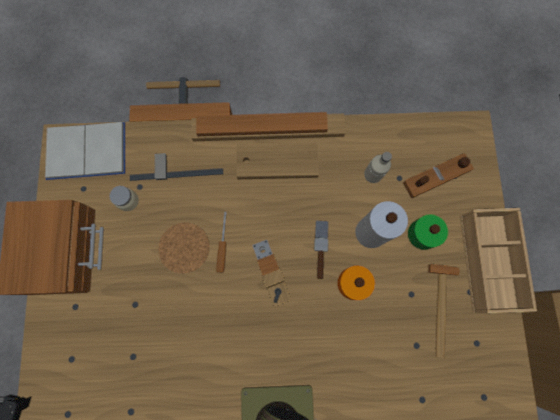

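View pics/side0.png

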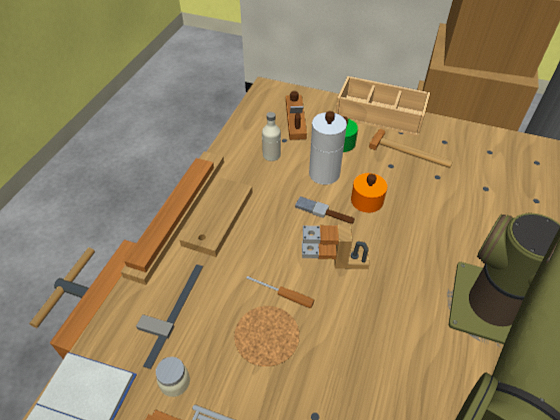

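Top view: lidded canister at (388,220) with its knob at (392,217), mat at (184,248), stand bushing at (262,249). The green (430,232) and orange (357,283) lids are decoys. The side view agrees: knob (330,117), mat (266,335), bushings (311,234).

```bash
cat > h.py <<'E'
from workcell import *
import cv2,numpy as np
from scipy.spatial.transform import Rotation as R
def ray(f,uv,pose=None):
    P=f["pose"] if pose is None else pose
    d=P[:3,:3]@np.linalg.inv(f["mtx"])@np.array([uv[0],uv[1],1.]);return P[:3,3],d
def onplane(f,uv,z,pose=None):
    o,d=ray(f,uv,pose);return o+d*(z-o[2])/d[2]
def tri(rs):
    A=0;b=0
    for o,d in rs:
        d=d/np.linalg.norm(d);M=np.eye(3)-np.outer(d,d);A=A+M;b=b+M@o
    return np.linalg.solve(A,b)
def wrist():
    s=get_state();T=np.eye(4);T[:3,:3]=R.from_quat(s["eef_rot"]).as_matrix();T[:3,3]=s["eef_pos"]
    f=grab_frame("wrist");f["pose"]=T@f["tool_from_camera"];return s,f
def blob(f,lo,hi,box,amin=20):
    hsv=cv2.cvtColor(f["img"],cv2.COLOR_RGB2HSV);m=cv2.inRange(hsv,np.array(lo),np.array(hi))
    k=np.zeros_like(m);x0,y0,x1,y1=box;k[y0:y1,x0:x1]=m[y0:y1,x0:x1]
    k=cv2.morphologyEx(k,cv2.MORPH_CLOSE,np.ones((3,3)))
    n,l,st,c=cv2.connectedComponentsWithStats(k)
    return [(c[i].round(1).tolist(),st[i].tolist()) for i in range(1,n) if st[i][4]>=amin]
def totool(s,w):  # world delta -> tool axes
    return R.from_quat(s["eef_rot"]).inv().apply(w)
E
python3 - <<'E'
from h import *
t=grab_frame("top");s=grab_frame("side")
for f,p in((t,[(392,217),(184,248),(190,240)]),(s,[(330,117),(266,335),(260,330)])):
    print(cv2.cvtColor(f["img"],cv2.COLOR_RGB2HSV)[[q[1] for q in p],[q[0] for q in p]].tolist())
kt=blob(t,(0,60,10),(20,255,110),(375,205,405,232));ks=blob(s,(0,60,10),(20,255,110),(315,100,342,130));print(kt,ks)
if kt and ks: print(tri([ray(t,kt[0][0]),ray(s,ks[0][0])]),onplane(t,kt[0][0],.23),onplane(s,ks[0][0],.23))
for f,b in((t,(150,215,220,285)),(s,(222,298,312,375))):
    g=blob(f,(3,120,90),(14,255,255),b,300);print(g)
    for q in g: print(onplane(f,(q[1][0]+q[1][2]/2-.5,q[1][1]+q[1][3]/2-.5),.004),onplane(f,q[0],.004))
a=cv2.resize(t["img"][225:310,235:305],None,fx=5,fy=5,interpolation=3);b=cv2.resize(s["img"][215:275,290:375],None,fx=4.5,fy=7.08,interpolation=3)[:425]
b=cv2.resize(s["img"][215:275,290:375],(600,425),interpolation=3)[:, :440]
cv2.imwrite("pics/st.png",np.hstack([a,b])[:,:,::-1])
E
```

```text
[[10, 133, 67], [14, 121, 122], [14, 121, 116]]
[[14, 185, 69], [15, 135, 162], [15, 136, 178]]
[([391.3, 217.3], [387, 213, 10, 10, 73])] [([329.4, 116.6], [325, 111, 9, 13, 81])]
[ 0.54600244 -0.31363951  0.22723762] [ 0.54479588 -0.31283034  0.23      ] [ 0.54589963 -0.31025686  0.23      ]
[([184.6, 247.8], [161, 224, 48, 49, 976])]
[0.51542739 0.27240309 0.004     ] [0.51604229 0.27210094 0.004     ]
[]
```

View pics/st.png

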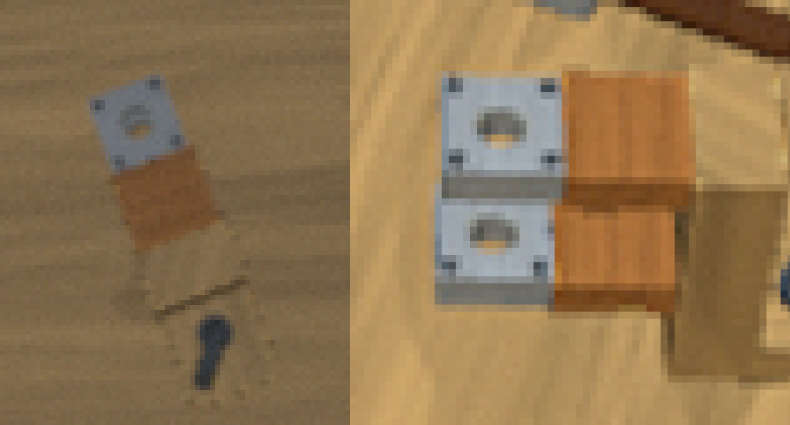

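Request:
{"fn": "move_arm", "kwargs": {
  "deltas": [
    {"dz":-0.06},
    {"dz":-0.12},
    {"dz":-0.147},
    {"dx":-0.04,"dy":0.04,"dz":-0.147,"rz":0.1},
    {"dx":-0.08,"dy":0.08,"dz":-0.147,"rz":0.2},
    {"dx":-0.12,"dy":0.12,"dz":-0.147,"rz":0.3},
    {"dx":-0.16,"dy":0.16,"dz":-0.147,"rz":0.4},
    {"dx":-0.2,"dy":0.2,"dz":-0.147,"rz":0.5},
    {"dx":-0.24,"dy":0.24,"dz":-0.147,"rz":0.6},
    {"dx":-0.28,"dy":0.28,"dz":-0.147,"rz":0.7},
    {"dx":-0.32,"dy":0.32,"dz":-0.147,"rz":0.8},
    {"dx":-0.36,"dy":0.36,"dz":-0.147,"rz":0.9},
    {"dx":-0.4,"dy":0.4,"dz":-0.147,"rz":1.0},
    {"dx":-0.44,"dy":0.44,"dz":-0.147,"rz":1.1},
    {"dx":-0.47,"dy":0.473,"dz":-0.147,"rz":1.2},
    {"dx":-0.47,"dy":0.473,"dz":-0.147,"rz":1.2},
    {"dx":-0.47,"dy":0.473,"dz":-0.147,"rz":1.2}
  ]
}}

```text
validation failed for argument at $.de...
```

Run:
```python
from h import *
s,f=wrist();print(s["eef_pos"].round(4),s["eef_rot"].round(4),s["joints"].round(2),s["clock"])
t=grab_frame("top");sd=grab_frame("side")
print("top/side bore",onplane(t,(262.4,249.4),.123),onplane(sd,(311.2,233.1),.123),onplane(sd,(310.4,247.9),.058))
import pickle;pickle.dump((s,f),open("w1.pkl","wb"))
cv2.imwrite("pics/w1.png",f["img"][:,:,::-1])
# mat in side, looser colour
for q in blob(sd,(8,100,90),(16,160,255),(222,298,312,375),300): print(q,onplane(sd,q[0],.004),onplane(sd,(q[1][0]+q[1][2]/2-.5,q[1][1]+q[1][3]/2-.5),.004))
```

```text
[0.1461 0.633  0.2141] [ 7.826e-01  6.226e-01 -4.000e-04  3.000e-04] [ 1.26  0.12  1.65 -0.    1.37 -0.08] 0.25
top/side bore [0.48727922 0.02564307 0.123     ] [0.48826077 0.02898358 0.123     ] [0.48753995 0.02777696 0.058     ]
([266.4, 335.8], [234, 306, 65, 61, 3078]) [0.51816588 0.27892294 0.004     ] [0.51889611 0.2797449  0.004     ]
```

View pics/w1.png

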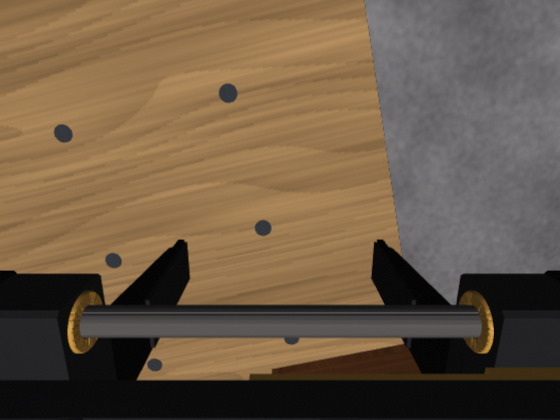

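The move was refused and the arm has not moved: the wrist view shows only bench and floor. I'll retry with every field given.

Request:
{"fn": "move_arm", "kwargs": {
  "deltas": [
    {"dx":0,"dy":0,"dz":-0.06,"rx":0,"ry":0,"rz":0,"claw":1},
    {"dx":0,"dy":0,"dz":-0.12,"rx":0,"ry":0,"rz":0,"claw":1},
    {"dx":0,"dy":0,"dz":-0.147,"rx":0,"ry":0,"rz":0.1,"claw":1},
    {"dx":-0.04,"dy":0.03,"dz":-0.147,"rx":0,"ry":0,"rz":0.2,"claw":1},
    {"dx":-0.08,"dy":0.06,"dz":-0.147,"rx":0,"ry":0,"rz":0.3,"claw":1},
    {"dx":-0.12,"dy":0.1,"dz":-0.147,"rx":0,"ry":0,"rz":0.4,"claw":1},
    {"dx":-0.16,"dy":0.13,"dz":-0.147,"rx":0,"ry":0,"rz":0.5,"claw":1},
    {"dx":-0.2,"dy":0.17,"dz":-0.147,"rx":0,"ry":0,"rz":0.6,"claw":1},
    {"dx":-0.24,"dy":0.2,"dz":-0.147,"rx":0,"ry":0,"rz":0.7,"claw":1},
    {"dx":-0.28,"dy":0.23,"dz":-0.147,"rx":0,"ry":0,"rz":0.8,"claw":1},
    {"dx":-0.32,"dy":0.27,"dz":-0.147,"rx":0,"ry":0,"rz":0.9,"claw":1},
    {"dx":-0.36,"dy":0.3,"dz":-0.147,"rx":0,"ry":0,"rz":1.0,"claw":1},
    {"dx":-0.4,"dy":0.33,"dz":-0.147,"rx":0,"ry":0,"rz":1.1,"claw":1},
    {"dx":-0.44,"dy":0.37,"dz":-0.147,"rx":0,"ry":0,"rz":1.2,"claw":1},
    {"dx":-0.48,"dy":0.4,"dz":-0.147,"rx":0,"ry":0,"rz":1.27,"claw":1},
    {"dx":-0.52,"dy":0.433,"dz":-0.147,"rx":0,"ry":0,"rz":1.27,"claw":1},
    {"dx":-0.52,"dy":0.433,"dz":-0.147,"rx":0,"ry":0,"rz":1.27,"claw":1},
    {"dx":-0.52,"dy":0.433,"dz":-0.147,"rx":0,"ry":0,"rz":1.27,"claw":1}
  ]
}}

```text
clock: 2.65
eef_pos: [0.451, 0.0295, 0.3616]
eef_rot: [0.999, 0.037, -0.0, -0.0]
wrist_force: [0.1, 1.2, -0.3]
opening: 1.002
```

Run:
```python
from h import *
s,f=wrist();print(s["joints"].round(2),s["clock"])
import pickle;pickle.dump((s,f),open("w1.pkl","wb"))
P=f["pose"];q=np.linalg.inv(P)@np.array([.488,.027,.123,1]);q=f["mtx"]@q[:3];print(q/q[2])
cv2.imwrite("pics/w2.png",f["img"][:,:,::-1])
```

```text
[-0.05 -0.37  1.86  0.    1.66 -0.13] 2.65
[312.66382285 176.34961687   1.        ]
```

View pics/w2.png

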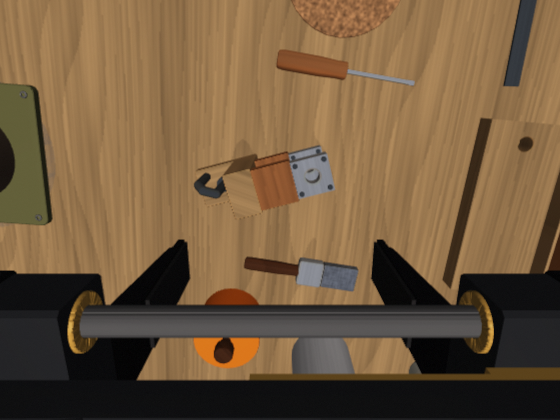

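The wrist view shows the bore at about (312,175), against a predicted (312.7,176.3), so the stand position holds. Next I go above the knob.

Request:
{"fn": "move_arm", "kwargs": {
  "deltas": [
    {"dx":0.01,"dy":0.058,"dz":0,"rx":0,"ry":0,"rz":0,"claw":1},
    {"dx":0.022,"dy":0.116,"dz":0,"rx":0,"ry":0,"rz":0,"claw":1},
    {"dx":0.034,"dy":0.174,"dz":0,"rx":0,"ry":0,"rz":0,"claw":1},
    {"dx":0.046,"dy":0.232,"dz":0,"rx":0,"ry":0,"rz":0,"claw":1},
    {"dx":0.058,"dy":0.29,"dz":0,"rx":0,"ry":0,"rz":0,"claw":1},
    {"dx":0.069,"dy":0.347,"dz":0,"rx":0,"ry":0,"rz":0,"claw":1},
    {"dx":0.069,"dy":0.347,"dz":0,"rx":0,"ry":0,"rz":0,"claw":1},
    {"dx":0.069,"dy":0.347,"dz":0,"rx":0,"ry":0,"rz":0,"claw":1}
  ]
}}

```text
clock: 3.7
eef_pos: [0.546, -0.3094, 0.3618]
eef_rot: [0.999, 0.038, 0.0, -0.0]
wrist_force: [0.7, 0.3, 0.3]
opening: 0.999
```

Run:
```python
from h import *
s,f=wrist();print(s["joints"].round(2),s["eef_pos"].round(4))
P=f["pose"];q=np.linalg.inv(P)@np.array([.546,-.312,.23,1]);q=f["mtx"]@q[:3];print(q/q[2])
for q in blob(f,(0,60,8),(20,255,120),(200,120,370,300),200): print(q,onplane(f,q[0],.232))
# lid top outline
cv2.imwrite("pics/w3.png",f["img"][:,:,::-1])
```

```text
[-0.6   0.02  1.51  0.    1.61 -0.68] [ 0.546  -0.3094  0.3618]
[280.68325927 198.71449991   1.        ]
([278.9, 198.7], [264, 182, 31, 34, 819]) [ 0.54441907 -0.31155885  0.232     ]
([353.0, 253.5], [339, 240, 31, 60, 299]) [ 0.61515374 -0.35758753  0.232     ]
([365.2, 274.3], [359, 262, 11, 31, 227]) [ 0.62914064 -0.37733953  0.232     ]
([261.9, 287.3], [253, 276, 19, 23, 347]) [ 0.53517327 -0.39810402  0.232     ]
```

View pics/w3.png

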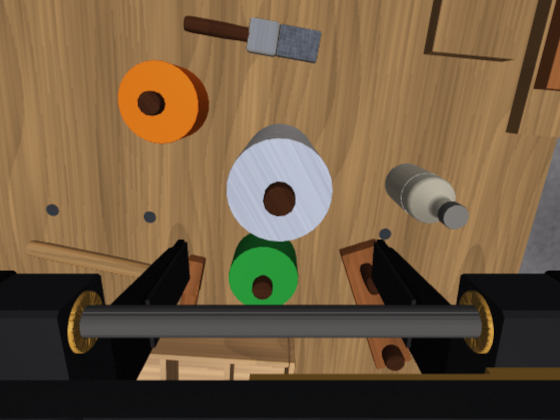

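The plain knob is at (279,199), giving (0.5445, -0.3116). Descend and grip.

Request:
{"fn": "move_arm", "kwargs": {
  "deltas": [
    {"dx":-0.002,"dy":0.002,"dz":0.05,"rx":0,"ry":0,"rz":0,"claw":1},
    {"dx":-0.002,"dy":0.002,"dz":0.1,"rx":0,"ry":0,"rz":0,"claw":1},
    {"dx":-0.002,"dy":0.002,"dz":0.13,"rx":0,"ry":0,"rz":0,"claw":0.2},
    {"dx":-0.002,"dy":0.002,"dz":0.148,"rx":0,"ry":0,"rz":0,"claw":0},
    {"dx":-0.002,"dy":0.002,"dz":0.148,"rx":0,"ry":0,"rz":0,"claw":-0.2},
    {"dx":-0.002,"dy":0.002,"dz":0.148,"rx":0,"ry":0,"rz":0,"claw":-0.3},
    {"dx":-0.002,"dy":0.002,"dz":0.148,"rx":0,"ry":0,"rz":0,"claw":-1},
    {"dx":-0.002,"dy":0.002,"dz":0.148,"rx":0,"ry":0,"rz":0,"claw":-1},
    {"dx":-0.002,"dy":0.002,"dz":0.148,"rx":0,"ry":0,"rz":0,"claw":-1},
    {"dx":-0.002,"dy":0.002,"dz":0.148,"rx":0,"ry":0,"rz":0,"claw":-1},
    {"dx":-0.002,"dy":0.002,"dz":0.148,"rx":0,"ry":0,"rz":0,"claw":-1}
  ]
}}

```text
clock: 5.12
eef_pos: [0.5444, -0.3113, 0.2145]
eef_rot: [0.999, 0.038, 0.001, 0.0]
wrist_force: [0.4, 0.1, 1.7]
opening: 0.288
```

Request:
{"fn": "move_arm", "kwargs": {
  "deltas": [
    {"dx":0,"dy":0,"dz":-0.015,"rx":0,"ry":0,"rz":0,"claw":-1},
    {"dx":0,"dy":0,"dz":-0.04,"rx":0,"ry":0,"rz":0,"claw":-1},
    {"dx":0,"dy":0,"dz":-0.07,"rx":0,"ry":0,"rz":0,"claw":-1},
    {"dx":0,"dy":0,"dz":-0.1,"rx":0,"ry":0,"rz":0,"claw":-1},
    {"dx":0,"dy":0,"dz":-0.12,"rx":0,"ry":0,"rz":0,"claw":-1},
    {"dx":0,"dy":0,"dz":-0.12,"rx":0,"ry":0,"rz":0,"claw":-1}
  ]
}}

```text
clock: 5.88
eef_pos: [0.5449, -0.3117, 0.3369]
eef_rot: [0.999, 0.038, 0.002, 0.001]
wrist_force: [-0.6, 0.6, -2.2]
opening: 0.287
```

Request:
{"fn": "move_arm", "kwargs": {
  "deltas": [
    {"dx":0,"dy":-0.02,"dz":0,"rx":0,"ry":0,"rz":0,"claw":-1},
    {"dx":0.001,"dy":-0.06,"dz":0,"rx":0,"ry":0,"rz":0,"claw":-1},
    {"dx":0.003,"dy":-0.105,"dz":0,"rx":0,"ry":0,"rz":0,"claw":-1},
    {"dx":0.004,"dy":-0.155,"dz":0,"rx":0,"ry":0,"rz":0,"claw":-1},
    {"dx":0.006,"dy":-0.205,"dz":0,"rx":0,"ry":0,"rz":0,"claw":-1},
    {"dx":0.007,"dy":-0.255,"dz":0,"rx":0,"ry":0,"rz":0,"claw":-1},
    {"dx":0.009,"dy":-0.305,"dz":0,"rx":0,"ry":0,"rz":0,"claw":-1},
    {"dx":0.01,"dy":-0.355,"dz":0,"rx":0,"ry":0,"rz":0,"claw":-1},
    {"dx":0.012,"dy":-0.405,"dz":0,"rx":0,"ry":0,"rz":0,"claw":-1},
    {"dx":0.013,"dy":-0.455,"dz":0,"rx":0,"ry":0,"rz":0,"claw":-1},
    {"dx":0.015,"dy":-0.505,"dz":0,"rx":0,"ry":0,"rz":0,"claw":-1},
    {"dx":0.016,"dy":-0.55,"dz":0,"rx":0,"ry":0,"rz":0,"claw":-1},
    {"dx":0.017,"dy":-0.575,"dz":0,"rx":0,"ry":0,"rz":0,"claw":-1},
    {"dx":0.017,"dy":-0.587,"dz":0,"rx":0,"ry":0,"rz":0,"claw":-1},
    {"dx":0.017,"dy":-0.587,"dz":0,"rx":0,"ry":0,"rz":0,"claw":-1},
    {"dx":0.017,"dy":-0.587,"dz":0,"rx":0,"ry":0,"rz":0,"claw":-1}
  ]
}}

```text
clock: 7.88
eef_pos: [0.5165, 0.274, 0.3352]
eef_rot: [0.999, 0.038, 0.002, 0.001]
wrist_force: [0.9, 0.3, -1.4]
opening: 0.292
```

Run:
```python
from h import *
s,f=wrist();g=grab_frame("side");print(s["joints"].round(2),s["eef_pos"].round(4),s["eef_rot"].round(4),s["opening"])
cv2.imwrite("pics/c4.png",np.hstack([f["img"][:,100:460],g["img"][80:500,150:560][:420]] if 0 else [f["img"][:,100:460], cv2.copyMakeBorder(g["img"][:,150:560],0,0,0,0,0)])[:,:,::-1])
```

```text
[ 0.4  -0.07  1.65 -0.    1.56  0.32] [0.5165 0.274  0.3352] [0.9993 0.0381 0.0018 0.0015] 0.29197521811184335
```

View pics/c4.png

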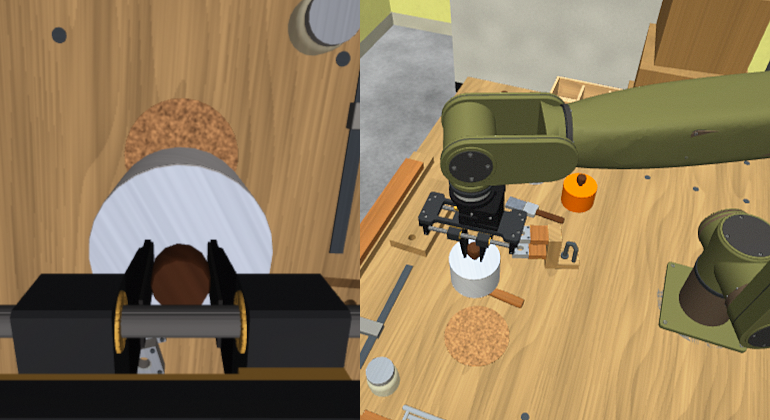

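The lid hangs level and centred in x over the mat, whose span is 224–339 px in the wrist view. Lower and release.

Request:
{"fn": "move_arm", "kwargs": {
  "deltas": [
    {"dx":0,"dy":-0.001,"dz":0.04,"rx":0,"ry":0,"rz":0,"claw":-1},
    {"dx":0,"dy":-0.001,"dz":0.09,"rx":0,"ry":0,"rz":0,"claw":-1},
    {"dx":0,"dy":-0.001,"dz":0.14,"rx":0,"ry":0,"rz":0,"claw":-1},
    {"dx":0,"dy":-0.001,"dz":0.19,"rx":0,"ry":0,"rz":0,"claw":-1},
    {"dx":0,"dy":-0.001,"dz":0.225,"rx":0,"ry":0,"rz":0,"claw":-1},
    {"dx":0,"dy":-0.001,"dz":0.24,"rx":0,"ry":0,"rz":0,"claw":-1},
    {"dx":0,"dy":-0.001,"dz":0.246,"rx":0,"ry":0,"rz":0,"claw":-1},
    {"dx":0,"dy":-0.001,"dz":0.25,"rx":0,"ry":0,"rz":0,"claw":-1},
    {"dx":0,"dy":-0.001,"dz":0.252,"rx":0,"ry":0,"rz":0,"claw":-1},
    {"dx":0,"dy":-0.001,"dz":0.253,"rx":0,"ry":0,"rz":0,"claw":-1},
    {"dx":0,"dy":-0.001,"dz":0.253,"rx":0,"ry":0,"rz":0,"claw":-1}
  ]
}}

```text
clock: 9.35
eef_pos: [0.518, 0.2744, 0.0829]
eef_rot: [0.999, 0.038, 0.002, 0.001]
wrist_force: [-0.2, 0.7, -1.9]
opening: 0.289
```

Request:
{"fn": "move_arm", "kwargs": {
  "deltas": [
    {"dx":0,"dy":0,"dz":0.001,"rx":0,"ry":0,"rz":0,"claw":-1},
    {"dx":0,"dy":0,"dz":0.0015,"rx":0,"ry":0,"rz":0,"claw":-1},
    {"dx":0,"dy":0,"dz":0.002,"rx":0,"ry":0,"rz":0,"claw":-1},
    {"dx":0,"dy":0,"dz":0.002,"rx":0,"ry":0,"rz":0,"claw":-1}
  ]
}}

```text
clock: 9.85
eef_pos: [0.5184, 0.2745, 0.0816]
eef_rot: [0.999, 0.038, 0.003, 0.001]
wrist_force: [0.2, -0.5, 2.7]
opening: 0.287
```

Contact felt (+2.7 N). Release and retreat straight up.

Request:
{"fn": "move_arm", "kwargs": {
  "deltas": [
    {"dx":0,"dy":0,"dz":0,"rx":0,"ry":0,"rz":0,"claw":-0.2},
    {"dx":0,"dy":0,"dz":0,"rx":0,"ry":0,"rz":0,"claw":0},
    {"dx":0,"dy":0,"dz":0,"rx":0,"ry":0,"rz":0,"claw":0},
    {"dx":0,"dy":0,"dz":-0.01,"rx":0,"ry":0,"rz":0,"claw":0},
    {"dx":0,"dy":0,"dz":-0.04,"rx":0,"ry":0,"rz":0,"claw":0},
    {"dx":0,"dy":0,"dz":-0.09,"rx":0,"ry":0,"rz":0,"claw":0},
    {"dx":0,"dy":0,"dz":-0.15,"rx":0,"ry":0,"rz":0,"claw":0.5},
    {"dx":0,"dy":0,"dz":-0.21,"rx":0,"ry":0,"rz":0,"claw":1},
    {"dx":0,"dy":0,"dz":-0.27,"rx":0,"ry":0,"rz":0,"claw":1},
    {"dx":0,"dy":0,"dz":-0.27,"rx":0,"ry":0,"rz":0,"claw":1}
  ]
}}

```text
clock: 11.1
eef_pos: [0.5188, 0.276, 0.3604]
eef_rot: [0.999, 0.038, 0.009, -0.001]
wrist_force: [0.3, 0.4, -0.0]
opening: 0.866
```

Run:
```python
from h import *
s,f=wrist();print(s["joints"].round(2),s["eef_pos"].round(4),s["eef_rot"].round(4))
print("knob",[(q,onplane(f,q[0],.099).round(4)) for q in blob(f,(0,60,8),(20,255,100),(200,60,370,300),150)])
k=cv2.cvtColor(f["img"],cv2.COLOR_RGB2HSV);print(k[[105,105],[281,250]])
for q in blob(f,(6,90,70),(16,255,255),(150,40,400,320),800): print("mat?",q,onplane(f,(q[1][0]+q[1][2]/2-.5,q[1][1]+q[1][3]/2-.5),.004).round(4))
cv2.imwrite("pics/w5.png",f["img"][:,:,::-1])
```

```text
[ 0.4  -0.08  1.61 -0.    1.59  0.32] [0.5188 0.276  0.3604] [ 0.9992  0.0379  0.0092 -0.0013]
knob [(([275.3, 170.3], [265, 159, 21, 23, 384]), array([0.517 , 0.2738, 0.099 ]))]
[[ 14 138 164]
 [ 16 123 157]]
mat? ([273.9, 165.4], [150, 40, 250, 265, 56259]) [0.5178 0.2532 0.004 ]
```

View pics/w5.png

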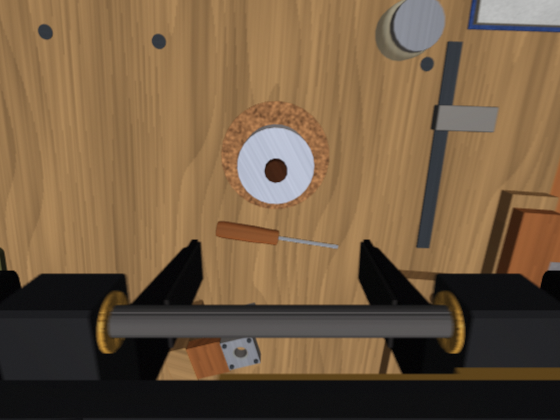

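```bash
cat >> h.py <<'E'
def go(s,xyz,yawx=None):
    "tool-axes shift and turn to an upright pose at xyz; keeps yaw unless yawx given"
    q=R.from_quat(s["eef_rot"]);M=q.as_matrix();a=np.arctan2(M[1,0],M[0,0]) if yawx is None else yawx
    x=np.array([np.cos(a),np.sin(a),0]);z=np.array([0,0,-1.]);T=np.stack([x,np.cross(z,x),z],1)
    return totool(s,np.array(xyz)-s["eef_pos"]).round(4),(q.inv()*R.from_matrix(T)).as_rotvec().round(4)
E
python3 - <<'E'
from h import *
s,f=wrist();print(s["eef_rot"].round(4))
print("mat",onplane(f,(275,154),.004).round(4),"lid",onplane(f,(276,165),.074).round(4))
print(go(s,(.5445,-.3116,.36)))
E
```

```text
[ 9.993e-01  3.790e-02  6.300e-03 -2.000e-04]
mat [0.5135 0.2792 0.004 ] lid [0.5152 0.2756 0.074 ]
(array([-0.0178,  0.5874, -0.004 ]), array([ 0.0001, -0.0125, -0.    ]))
```

The lid stands upright on the mat (lid (276,165), mat (275,154) px), about 4 mm off centre, which is good enough. Now to the rod.

Request:
{"fn": "move_arm", "kwargs": {
  "deltas": [
    {"dx":-0.001,"dy":0.05,"dz":0,"rx":0,"ry":-0.012,"rz":0,"claw":1},
    {"dx":-0.003,"dy":0.11,"dz":0,"rx":0,"ry":-0.012,"rz":0,"claw":1},
    {"dx":-0.005,"dy":0.17,"dz":0,"rx":0,"ry":-0.012,"rz":0,"claw":1},
    {"dx":-0.007,"dy":0.23,"dz":-0.001,"rx":0,"ry":-0.012,"rz":0,"claw":1},
    {"dx":-0.009,"dy":0.29,"dz":-0.002,"rx":0,"ry":-0.012,"rz":0,"claw":1},
    {"dx":-0.011,"dy":0.35,"dz":-0.003,"rx":0,"ry":-0.012,"rz":0,"claw":1},
    {"dx":-0.012,"dy":0.41,"dz":-0.003,"rx":0,"ry":-0.012,"rz":0,"claw":1},
    {"dx":-0.014,"dy":0.47,"dz":-0.004,"rx":0,"ry":-0.012,"rz":0,"claw":1},
    {"dx":-0.016,"dy":0.53,"dz":-0.004,"rx":0,"ry":-0.012,"rz":0,"claw":1},
    {"dx":-0.018,"dy":0.587,"dz":-0.004,"rx":0,"ry":-0.012,"rz":0,"claw":1},
    {"dx":-0.018,"dy":0.587,"dz":-0.004,"rx":0,"ry":-0.012,"rz":0,"claw":1},
    {"dx":-0.018,"dy":0.587,"dz":-0.004,"rx":0,"ry":-0.012,"rz":0,"claw":1}
  ]
}}

```text
clock: 12.7
eef_pos: [0.543, -0.311, 0.3557]
eef_rot: [0.999, 0.038, -0.003, -0.0]
wrist_force: [-1.2, -0.1, -0.4]
opening: 1.0
```

Run:
```python
from h import *
s,f=wrist();print(s["eef_pos"].round(4),s["eef_rot"].round(4),s["joints"].round(2))
for q in blob(f,(0,60,8),(20,255,255),(240,150,320,260),100): print(q,onplane(f,q[0],.195))
print(go(s,(.5445,-.3116,.157)))
cv2.imwrite("pics/w6.png",f["img"][:,:,::-1])
```

```text
[ 0.543  -0.311   0.3557] [ 9.993e-01  3.770e-02 -3.400e-03 -3.000e-04] [-0.6   0.02  1.52 -0.    1.6  -0.68]
([283.9, 171.6], [252, 150, 65, 52, 2238]) [ 0.54343851 -0.29520414  0.195     ]
([283.8, 227.7], [240, 187, 80, 73, 2336]) [ 0.54774436 -0.35061427  0.195     ]
(array([0.0028, 0.0009, 0.1987]), array([-0.001 ,  0.0068, -0.    ]))
```

View pics/w6.png

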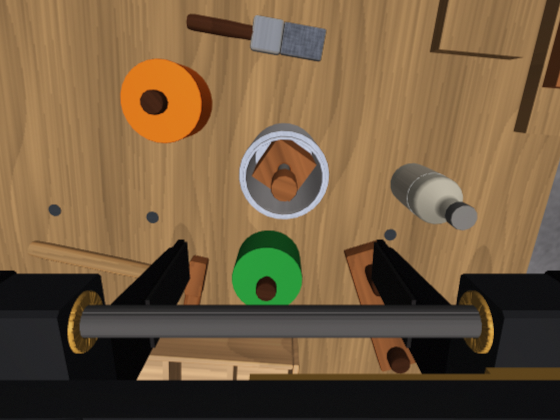

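Rod handle top at (284,188) inside the rim gives about (0.5445, -0.311), as expected. Descend and grip.

Request:
{"fn": "move_arm", "kwargs": {
  "deltas": [
    {"dx":0.003,"dy":0.001,"dz":0.05,"rx":-0.001,"ry":0.007,"rz":0,"claw":1},
    {"dx":0.003,"dy":0.001,"dz":0.1,"rx":-0.001,"ry":0.007,"rz":0,"claw":1},
    {"dx":0.003,"dy":0.001,"dz":0.14,"rx":-0.001,"ry":0.007,"rz":0,"claw":0.5},
    {"dx":0.003,"dy":0.001,"dz":0.175,"rx":-0.001,"ry":0.007,"rz":0,"claw":0.1},
    {"dx":0.003,"dy":0.001,"dz":0.195,"rx":-0.001,"ry":0.007,"rz":0,"claw":0},
    {"dx":0.003,"dy":0.001,"dz":0.199,"rx":-0.001,"ry":0.007,"rz":0,"claw":-0.1},
    {"dx":0.003,"dy":0.001,"dz":0.199,"rx":-0.001,"ry":0.007,"rz":0,"claw":-0.3},
    {"dx":0.003,"dy":0.001,"dz":0.199,"rx":-0.001,"ry":0.007,"rz":0,"claw":-0.3}
  ]
}}

```text
clock: 13.75
eef_pos: [0.5461, -0.3119, 0.1595]
eef_rot: [0.999, 0.038, 0.002, 0.001]
wrist_force: [0.8, 0.1, 0.4]
opening: 0.429
```

Run:
```python
from h import *
s=get_state();print(s["eef_pos"].round(4),s["eef_rot"].round(4),s["opening"],s["wrist_force"].round(1))
print(go(s,(.5445,-.3116,.157)))
```

```text
[ 0.5461 -0.3119  0.1595] [0.9993 0.0382 0.0018 0.0014] 0.42947526886915915 [0.8 0.1 0.4]
(array([-0.0015, -0.0004,  0.0025]), array([ 0.0029, -0.0036, -0.    ]))
```

Request:
{"fn": "move_arm", "kwargs": {
  "deltas": [
    {"dx":-0.001,"dy":0,"dz":0.0025,"rx":0.003,"ry":-0.0035,"rz":0,"claw":-0.3},
    {"dx":-0.001,"dy":0,"dz":0.0025,"rx":0.003,"ry":-0.0035,"rz":0,"claw":-1},
    {"dx":-0.001,"dy":0,"dz":0.0025,"rx":0.003,"ry":-0.0035,"rz":0,"claw":-1},
    {"dx":-0.001,"dy":0,"dz":0.0025,"rx":0.003,"ry":-0.0035,"rz":0,"claw":-1},
    {"dx":-0.001,"dy":0,"dz":0.0025,"rx":0.003,"ry":-0.0035,"rz":0,"claw":-1},
    {"dx":-0.001,"dy":0,"dz":0.0025,"rx":0.003,"ry":-0.0035,"rz":0,"claw":-1}
  ]
}}

```text
clock: 14.5
eef_pos: [0.5453, -0.3122, 0.1575]
eef_rot: [0.999, 0.038, 0.0, 0.0]
wrist_force: [-0.4, 0.3, 2.7]
opening: 0.27
```

Request:
{"fn": "move_arm", "kwargs": {
  "deltas": [
    {"dx":0,"dy":0,"dz":-0.02,"rx":0,"ry":0,"rz":0,"claw":-1},
    {"dx":0,"dy":0,"dz":-0.05,"rx":0,"ry":0,"rz":0,"claw":-1},
    {"dx":0,"dy":0,"dz":-0.09,"rx":0,"ry":0,"rz":0,"claw":-1},
    {"dx":0,"dy":0,"dz":-0.13,"rx":0,"ry":0,"rz":0,"claw":-1},
    {"dx":0,"dy":0,"dz":-0.17,"rx":0,"ry":0,"rz":0,"claw":-1},
    {"dx":0,"dy":0,"dz":-0.19,"rx":0,"ry":0,"rz":0,"claw":-1},
    {"dx":0,"dy":0,"dz":-0.19,"rx":0,"ry":0,"rz":0,"claw":-1},
    {"dx":0,"dy":0,"dz":-0.19,"rx":0,"ry":0,"rz":0,"claw":-1}
  ]
}}

```text
clock: 15.5
eef_pos: [0.5445, -0.3116, 0.3451]
eef_rot: [0.999, 0.038, -0.001, -0.001]
wrist_force: [-0.2, -0.8, -2.7]
opening: 0.265
```

Run:
```python
from h import *
for i in range(3):
    s=get_state();print(s["eef_pos"].round(4),s["eef_rot"].round(4),s["opening"],s["wrist_force"].round(1))
    grab_frame("side")
print(go(s,(.488,.027,.35)))
```

```text
[ 0.5445 -0.3116  0.3451] [ 9.993e-01  3.830e-02 -1.200e-03 -9.000e-04] 0.26485510577538085 [-0.2 -0.8 -2.7]
[ 0.5444 -0.3116  0.3447] [ 0.9993  0.0383 -0.0015 -0.0012] 0.265953712208151 [ 0.7 -0.3 -2.1]
[ 0.5445 -0.3116  0.3446] [ 0.9993  0.0382 -0.0015 -0.0011] 0.2651818413522172 [-0.2  0.4 -2.6]
(array([-0.0305, -0.342 , -0.0044]), array([-0.0024,  0.0029, -0.    ]))
```

Request:
{"fn": "move_arm", "kwargs": {
  "deltas": [
    {"dx":-0.002,"dy":-0.02,"dz":0,"rx":-0.002,"ry":0.003,"rz":0,"claw":-1},
    {"dx":-0.006,"dy":-0.065,"dz":0,"rx":-0.002,"ry":0.003,"rz":0,"claw":-1},
    {"dx":-0.011,"dy":-0.12,"dz":0,"rx":-0.002,"ry":0.003,"rz":0,"claw":-1},
    {"dx":-0.016,"dy":-0.175,"dz":0,"rx":-0.002,"ry":0.003,"rz":0,"claw":-1},
    {"dx":-0.021,"dy":-0.23,"dz":0,"rx":-0.002,"ry":0.003,"rz":0,"claw":-1},
    {"dx":-0.026,"dy":-0.285,"dz":0,"rx":-0.002,"ry":0.003,"rz":0,"claw":-1},
    {"dx":-0.029,"dy":-0.325,"dz":0,"rx":-0.002,"ry":0.003,"rz":0,"claw":-1},
    {"dx":-0.0305,"dy":-0.342,"dz":0,"rx":-0.002,"ry":0.003,"rz":0,"claw":-1},
    {"dx":-0.0305,"dy":-0.342,"dz":0.02,"rx":-0.002,"ry":0.003,"rz":0,"claw":-1},
    {"dx":-0.0305,"dy":-0.342,"dz":0.04,"rx":-0.002,"ry":0.003,"rz":0,"claw":-1},
    {"dx":-0.0305,"dy":-0.342,"dz":0.052,"rx":-0.002,"ry":0.003,"rz":0,"claw":-1},
    {"dx":-0.0305,"dy":-0.342,"dz":0.052,"rx":-0.002,"ry":0.003,"rz":0,"claw":-1},
    {"dx":-0.0305,"dy":-0.342,"dz":0.052,"rx":-0.002,"ry":0.003,"rz":0,"claw":-1}
  ]
}}

```text
clock: 17.27
eef_pos: [0.4883, 0.0266, 0.2942]
eef_rot: [0.999, 0.038, 0.001, -0.0]
wrist_force: [-0.1, 0.6, -1.8]
opening: 0.265
```

Run:
```python
from h import *
s,f=wrist();g=grab_frame("side");t=grab_frame("top");print(s["eef_pos"].round(4),s["eef_rot"].round(4),s["joints"].round(2))
def px(f,p):
    q=f["mtx"]@(np.linalg.inv(f["pose"])@np.append(p,1))[:3];return (q/q[2])[:2].round(1)
tip=s["eef_pos"]-np.array([0,0,.1525]);print("tip",px(f,tip),px(g,tip),"bore",px(f,(.488,.027,.123)),px(g,(.488,.027,.123)))
import pickle;pickle.dump((s,f,g),open("w7.pkl","wb"))
a=cv2.resize(f["img"][90:290,190:380],(399,420),interpolation=3);b=cv2.resize(g["img"][170:270,260:355],(399,420),interpolation=3)
cv2.imwrite("pics/c7.png",np.hstack([a,b])[:,:,::-1])
```

```text
[0.4883 0.0266 0.2942] [ 9.993e-01  3.780e-02  6.000e-04 -0.000e+00] [-0.06 -0.28  1.9   0.    1.52 -0.13]
tip [280.8 189.9] [311.8 227.9] bore [280.5 184.9] [311.5 232.6]
```

View pics/c7.png

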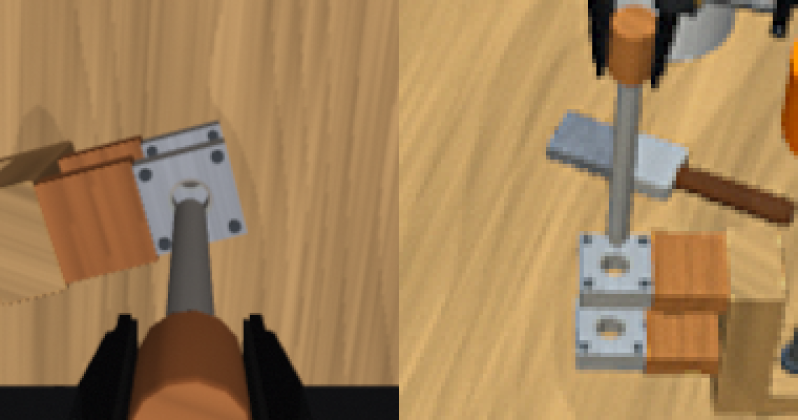

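Both views show the tip just above the bore. The plate-corner dots centre at wrist (280.6,185.2) and side (311.2,233.1), as predicted. Next, measure shaft tilt and the residual offset sub-pixel.

Run:
```python
from h import *
import pickle
s,f,g=pickle.load(open("w7.pkl","rb"))
def px(f,p):
    q=f["mtx"]@(np.linalg.inv(f["pose"])@np.append(p,1))[:3];return (q/q[2])[:2].round(2)
c=s["eef_pos"]
# side shaft: saturation low (steel) per row; wood bench/brush behind
for F,n,rows,xs in((g,"side",range(192,227,3),(304,322)),(f,"wrist",range(193,232,4),(262,300))):
    hsv=cv2.cvtColor(F["img"],cv2.COLOR_RGB2HSV).astype(float);gr=cv2.cvtColor(F["img"],cv2.COLOR_RGB2GRAY)
    for r in rows: 
        x=np.arange(*xs);w=np.clip(110-hsv[r,xs[0]:xs[1],1],0,110) if n=="side" else np.clip(150.-gr[r,xs[0]:xs[1]],0,60)
        # predicted axis col at this row
        zs=np.linspace(c[2]-.1525,c[2],300);P=np.array([px(F,(c[0],c[1],z)) for z in zs]);pc=np.interp(r,*(P[np.argsort(P[:,1])][:,[1,0]].T))
        print(n,r,round((x*w).sum()/max(w.sum(),1),2),round(pc,2),w.astype(int).tolist() if r==list(rows)[4] else "")
```

```text
side 192 314.25 314.7 
side 195 314.05 314.47 
side 198 310.78 314.23 
side 201 310.74 313.99 
side 204 312.79 313.75 [75, 74, 73, 74, 73, 72, 76, 89, 90, 92, 89, 87, 99, 85, 85, 84, 85, 79]
side 207 312.94 313.51 
side 210 312.7 313.27 
side 213 315.65 313.03 
side 216 315.12 312.79 
side 219 312.01 312.55 
side 222 311.72 312.31 
side 225 310.83 312.07 
wrist 193 280.35 280.77 
wrist 197 281.45 280.8 
wrist 201 279.93 280.83 
wrist 205 276.53 280.85 
wrist 209 277.85 280.88 [46, 41, 25, 8, 16, 25, 29, 24, 18, 43, 60, 60, 60, 60, 60, 60, 60, 60, 60, 60, 60, 60, 60, 60, 60, 60, 60, 47, 0, 0, 0, 0, 0, 2, 5, 9, 6, 2]
wrist 213 278.1 280.91 
wrist 217 279.62 280.94 
wrist 221 279.62 280.96 
wrist 225 279.59 280.99 
wrist 229 279.7 281.02
```

No tilt, and the offset from the bore is under 1 mm in both views. Insert slowly, checking force.

Request:
{"fn": "move_arm", "kwargs": {
  "deltas": [
    {"dx":0,"dy":0,"dz":0.008,"rx":0,"ry":-0.001,"rz":0,"claw":-1},
    {"dx":0,"dy":0,"dz":0.014,"rx":0,"ry":-0.001,"rz":0,"claw":-1},
    {"dx":0,"dy":0,"dz":0.018,"rx":0,"ry":-0.001,"rz":0,"claw":-1},
    {"dx":0,"dy":0,"dz":0.021,"rx":0,"ry":-0.001,"rz":0,"claw":-1},
    {"dx":0,"dy":0,"dz":0.024,"rx":0,"ry":-0.001,"rz":0,"claw":-1},
    {"dx":0,"dy":0,"dz":0.027,"rx":0,"ry":-0.001,"rz":0,"claw":-1},
    {"dx":0,"dy":0,"dz":0.027,"rx":0,"ry":-0.001,"rz":0,"claw":-1}
  ]
}}

```text
clock: 18.3
eef_pos: [0.4883, 0.0269, 0.2675]
eef_rot: [0.999, 0.038, 0.0, 0.0]
wrist_force: [1.1, -0.2, -1.8]
opening: 0.268
```

Run:
```python
from h import *
s=get_state();print(s["eef_pos"].round(4),s["eef_rot"].round(4),s["wrist_force"].round(1),s["torque"].round(2),go(s,(.488,.0268,.264)))
```

```text
[0.4883 0.0269 0.2675] [9.993e-01 3.810e-02 4.000e-04 0.000e+00] [ 1.1 -0.2 -1.8] [-0.11  0.04  0.01] (array([-0.0003,  0.0001,  0.0035]), array([ 0.0001, -0.0007, -0.    ]))
```

The tip is 8 mm into the bore with no contact force. Continue.

Request:
{"fn": "move_arm", "kwargs": {
  "deltas": [
    {"dx":0,"dy":0,"dz":0.006,"rx":0,"ry":0,"rz":0,"claw":-1},
    {"dx":0,"dy":0,"dz":0.013,"rx":0,"ry":0,"rz":0,"claw":-1},
    {"dx":0,"dy":0,"dz":0.02,"rx":0,"ry":0,"rz":0,"claw":-1},
    {"dx":0,"dy":0,"dz":0.027,"rx":0,"ry":0,"rz":0,"claw":-1},
    {"dx":0,"dy":0,"dz":0.034,"rx":0,"ry":0,"rz":0,"claw":-1},
    {"dx":0,"dy":0,"dz":0.041,"rx":0,"ry":0,"rz":0,"claw":-1},
    {"dx":0,"dy":0,"dz":0.041,"rx":0,"ry":0,"rz":0,"claw":-1}
  ]
}}

```text
clock: 19.18
eef_pos: [0.4879, 0.0269, 0.2255]
eef_rot: [0.999, 0.038, -0.0, -0.0]
wrist_force: [-0.1, -0.5, -1.4]
opening: 0.268
```

Run:
```python
from h import *
s,f=wrist();g=grab_frame("side");print(s["eef_pos"].round(4),s["eef_rot"].round(4),s["wrist_force"].round(1),s["torque"].round(2))
a=cv2.resize(f["img"][130:290,200:360],(399,420),interpolation=3);b=cv2.resize(g["img"][180:270,270:355],(399,420),interpolation=3)
cv2.imwrite("pics/c8.png",np.hstack([a,b])[:,:,::-1])
```

```text
[0.4879 0.0269 0.2255] [ 9.993e-01  3.810e-02 -4.000e-04 -0.000e+00] [-0.1 -0.5 -1.4] [-0.14  0.05 -0.03]
```

View pics/c8.png

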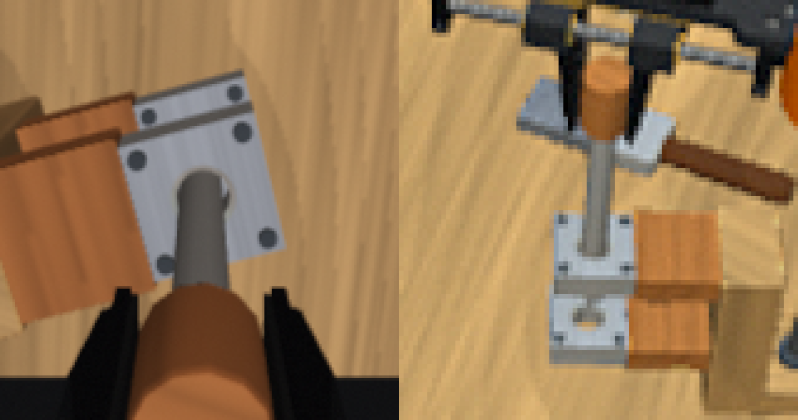

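The rod is through the upper bushing. It sits about 0.7 mm toward -x: the gap shows on the right in the wrist view, and the side view agrees. Nudge +x and continue to the lower bore.

Request:
{"fn": "move_arm", "kwargs": {
  "deltas": [
    {"dx":0.0007,"dy":0,"dz":0.002,"rx":0,"ry":0,"rz":0,"claw":-1},
    {"dx":0.0007,"dy":0,"dz":0.007,"rx":0,"ry":0,"rz":0,"claw":-1},
    {"dx":0.0007,"dy":0,"dz":0.012,"rx":0,"ry":0,"rz":0,"claw":-1},
    {"dx":0.0007,"dy":0,"dz":0.016,"rx":0,"ry":0,"rz":0,"claw":-1},
    {"dx":0.0007,"dy":0,"dz":0.02,"rx":0,"ry":0,"rz":0,"claw":-1},
    {"dx":0.0007,"dy":0,"dz":0.023,"rx":0,"ry":0,"rz":0,"claw":-1},
    {"dx":0.0007,"dy":0,"dz":0.023,"rx":0,"ry":0,"rz":0,"claw":-1}
  ]
}}

```text
clock: 20.15
eef_pos: [0.4889, 0.027, 0.2031]
eef_rot: [0.999, 0.038, 0.0, 0.0]
wrist_force: [-0.4, 0.5, -1.9]
opening: 0.268
```

Run:
```python
from h import *
s=get_state();print(s["eef_pos"].round(4),s["eef_rot"].round(4),s["wrist_force"].round(1),s["torque"].round(2),go(s,(.4885,.0268,.1725)))
```

```text
[0.4889 0.027  0.2031] [9.993e-01 3.810e-02 1.000e-04 0.000e+00] [-0.4  0.5 -1.9] [-0.08  0.01 -0.  ] (array([-0.0004,  0.0001,  0.0306]), array([ 0.    , -0.0001, -0.    ]))
```

Seven mm into the lower bore, with the force still just the rod's weight. Finish with the tip at about 20 mm above the bench.

Request:
{"fn": "move_arm", "kwargs": {
  "deltas": [
    {"dx":-0.0003,"dy":0,"dz":0.005,"rx":0,"ry":0,"rz":0,"claw":-1},
    {"dx":-0.0003,"dy":0,"dz":0.011,"rx":0,"ry":0,"rz":0,"claw":-1},
    {"dx":-0.0003,"dy":0,"dz":0.017,"rx":0,"ry":0,"rz":0,"claw":-1},
    {"dx":-0.0003,"dy":0,"dz":0.023,"rx":0,"ry":0,"rz":0,"claw":-1},
    {"dx":-0.0003,"dy":0,"dz":0.028,"rx":0,"ry":0,"rz":0,"claw":-1},
    {"dx":-0.0003,"dy":0,"dz":0.0305,"rx":0,"ry":0,"rz":0,"claw":-1},
    {"dx":-0.0003,"dy":0,"dz":0.0305,"rx":0,"ry":0,"rz":0,"claw":-1},
    {"dx":-0.0003,"dy":0,"dz":0.0305,"rx":0,"ry":0,"rz":0,"claw":-1},
    {"dx":-0.0003,"dy":0,"dz":0.0305,"rx":0,"ry":0,"rz":0,"claw":-1}
  ]
}}

```text
clock: 21.28
eef_pos: [0.4888, 0.0269, 0.173]
eef_rot: [0.999, 0.038, 0.0, 0.0]
wrist_force: [-0.3, -1.2, -2.9]
opening: 0.269
```

Run:
```python
from h import *
s,f=wrist();g=grab_frame("side");print(s["eef_pos"].round(4),s["eef_rot"].round(4),s["wrist_force"].round(1),s["torque"].round(2),s["opening"],abs(s["joint_velocities"]).max())
a=cv2.resize(f["img"][130:290,200:360],(399,420),interpolation=3);b=cv2.resize(g["img"][190:370,210:380],(397,420),interpolation=3)
cv2.imwrite("pics/c9.png",np.hstack([a,b])[:,:,::-1])
```

```text
[0.4888 0.0269 0.173 ] [9.993e-01 3.810e-02 4.000e-04 0.000e+00] [-0.3 -1.2 -2.9] [-0.08 -0.01  0.01] 0.26870847429052364 0.0016636311572073962
```

View pics/c9.png

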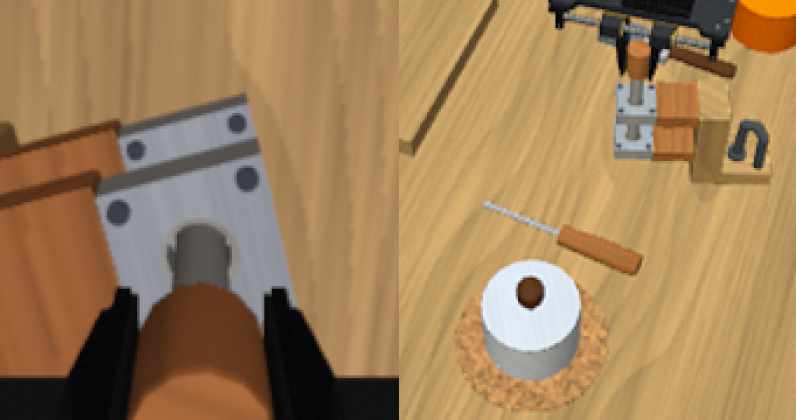

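The rod is centred in the upper bore and enters the lower one, and the lid stands on the mat. The arm is still, so I'll hand in.

```bash
python3 -c "
from workcell import *
print(close_job())"
```

```text
the job is handed in; nothing more can be done
None
```

The job is handed in at about 21 s of the 72 s allowed. I lifted the lid by its knob and stood it upright on the cork mat. Then I drew the rod out of the canister and threaded it through the upper and lower bushings. The gripper still holds it there.

**What the last checks showed:**
- **Rod height:** the tip works out at about 20 mm above the bench and about 20 mm below the lower bushing. The underside of the handle is about 47 mm above the upper bushing. These come from the arm's pose; no view showed the tip itself in the gap.
- **Rod alignment:** it is upright to about 1 mrad by the tool's measured orientation. In the last wrist view it sits centred in the upper bore, and the side view shows it entering the lower one.
- **Forces and motion:** I saw no contact force during the insertion, only about the rod's own weight. The arm was still at the end.
- **Lid:** it stands flat and upright on the mat, about 4 mm off centre by the wrist view. The top and side cameras disagreed by about 7 mm on where the mat's centre is, so I aimed between them.

The first move call was refused for missing fields, so the arm did not move; I repeated it with every field given. I saw nothing else on the bench disturbed.

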